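# Put the density specimens away in the push-push drawer

### The arm

A 7-joint arm with a two-finger parallel gripper is mounted at the origin on the work surface. World frame = base frame: x ahead of the robot, y to its left, z up, the work surface at z = 0. Lengths are in m, angles in rad, forces in N, time in s.
With the tool pointing down it reaches from about 0.425 to 0.8 m from the base axis. Payload 8.3 kg.
Tool frame: the origin (TCP) lies at the very end of the fingers, on their centre line; the grasp point (between the pads) lies 19 mm behind it (robot.grasp_offset is the distance from the TCP to the grasp point, in m); z points along the fingers, y is the direction in which the jaws open and shut (so a half turn about z gives the same grasp; the last joint's range is limited). The gripper opens to 85 mm and grips with 20 to 120 N. Pads are 22 mm wide; open, the fingers measure 114 mm over their backs; the gripper's body (76 mm by 85 mm) begins 54 mm behind the grasp point. The pads swing forward as they close: fully open they stand 13 mm farther back than shut.
Start: joints at [-1.249, 0.383, 0.016, 1.37, -0.006, 1.388, -0.046], TCP at [0.235, 0.579, 0.231] pointing down, gripper open.
Joint ranges: [-2.95, 2.95], [-0.25, 2.06], [-1.52, 1.56], [0.18, 2.33], [-1.44, 4.58], [0.02, 2.06], [-3.01, 3.01]. Speed limits (rad/s): [2.39, 2.39, 3.01, 3.01, 3.14, 3.14, 3.14].

### API

Orientations are given as a rotation vector (axis times angle).
In Python, from station import robot gives the robot as it stands. Calls block until the motion is done:
- robot.movep(position, orientation): joint-space move of the TCP to a pose.
- robot.move_straight(position, rot=None, feed=0.15): straight line of the TCP; rot=None keeps the orientation; feed is the mean speed in m/s.
- robot.movej(angles): joint-space move.
- robot.grip(opening, newtons=None): finger opening in m; newtons is the grip in N (None keeps the last); returns when the fingers have stopped.
- robot.hold(seconds).
- robot.inverse_kinematics(position, orientation): joint angles nearest the present ones, or None.
- robot.read_state(): the state.
- robot.get_image(name): name is "scene" or "top" or "wrist"; returns a dict with "color" (420x560x3 uint8, red, green, blue), "range_z" (420x560 float32, m along the optical axis (not along the pixel's ray), 0 where there is no reading), "fx", "fy", "cx", "cy" (pixels), "rvec" (rotation vector, rad) and "tvec" (3), from world to camera coordinates, as OpenCV has them. Camera axes: x right, y down, z forward; pixel columns grow to the right and rows downward; lengths in m; the calibration is good to about 2 mm. A picture is of the moment at which its call begins.
A pose or a line that the arm cannot do raises robot.PlanningError and nothing moves.
- robot.hand_in(): hands the job in, once; it reports no verdict.
The state is a dict: "clock": time; "joints": joint angles; "qd": joint speeds; "joint_torque": joint torques, N m; "position": TCP position; "tool_rot": TCP orientation; "force": force on the tool from outside, world axes, zero at the start; "wrist_torque": the same for the moment, N m; "gripper_width": finger opening in m.
Only numpy, scipy, OpenCV 4.12 (cv2) and the standard library are available. Lean on these libraries where they do the work, as an engineer would, in place of code of your own. Each camera call takes 0.05 s, during which the arm holds its last target.

### The job

Press the front of the low organiser's push-push drawer so that it releases and runs fully out, then put away all the loose aluminium specimens: six-sided prisms in the narrower compartment, rectangular bars in the wider one. Then push the drawer home so that it latches, check that it stays shut (press again if it springs out), and leave the other things on the bench where they are.

Things in the scene. Friction and masses are not known exactly. Their poses are not given: they have to be found in the camera images.
- drawer (a joint): drawer opening, m: 0 = shut and latched, 0.125 = fully out, about -0.008 = pressed home. A spring drives it out (3 N when shut, 1 N when out). Pressing the shut front 8 mm farther in, till it stops, and letting go releases it: it runs out in about 2 s. Pushing it in from fully out till it stops, and letting go, latches it at 0. A press that stops short changes nothing
- organiser: low grey bench organiser holding one push-push drawer, 298 mm wide (y), 160 mm deep (x), 60 mm high, fixed; its place and heading vary; origin under its centre; x points away from the drawer front (the push direction). When latched the drawer's front stands 10 mm proud of the organiser's front
- drawer_face (a point): centre of the outer face of the drawer's white front: 278 mm wide, 45 mm high, from 5 to 50 mm above the bench, 8 mm thick; moves with the drawer; its x axis points horizontally into the organiser (push direction), z up
- well_narrow (a point): centre of the floor of the brown narrower compartment of the drawer, 110 mm along x, 112 mm along y, on the drawer's -y side; floor 8 mm above the bench, walls 30 mm above the floor and 4 mm thick, front panel 42 mm above the floor; axes as drawer_face; moves with the drawer; wholly in front of the organiser (17 mm to spare) when fully out
- well_wide (a point): the same for the wider compartment, 110 mm along x, 150 mm along y, on the drawer's +y side, beyond a 4 mm partition
- hex0: aluminium six-sided (hexagonal) prism, 30 mm across its flats (34.6 mm across its corners), 30 mm tall; starts upright; origin at the centre of its underside, z along its length (up), x at right angles to a flat; may be absent
- hex1: aluminium six-sided (hexagonal) prism, 30 mm across its flats (34.6 mm across its corners), 30 mm tall; starts upright; origin at the centre of its underside, z along its length (up), x at right angles to a flat; may be absent
- hex2: aluminium six-sided (hexagonal) prism, 30 mm across its flats (34.6 mm across its corners), 30 mm tall; starts upright; origin at the centre of its underside, z along its length (up), x at right angles to a flat; may be absent
- bar0: aluminium rectangular bar, 56 mm long (its x axis) x 30 mm wide (y) x 26 mm high (z); starts lying flat; origin at the centre of its underside; may be absent
- bar1: aluminium rectangular bar, 56 mm long (its x axis) x 30 mm wide (y) x 26 mm high (z); starts lying flat; origin at the centre of its underside; may be absent
- bar2: aluminium rectangular bar, 56 mm long (its x axis) x 30 mm wide (y) x 26 mm high (z); starts lying flat; origin at the centre of its underside; may be absent
- tape: roll of orange tape lying flat, 52 mm across, 20 mm high, among the specimens; leave alone; origin under its centre
- jar: small amber jar with a black cap, 44 mm across, 45 mm high, among the specimens; leave alone; origin under its centre
- cup: white plastic cup, 76 mm across, 100 mm high, left of the organiser; leave alone; origin under its centre
- bottle: blue squeeze bottle, 60 mm across, 170 mm high, left of the organiser; leave alone; origin under its centre
- slab: green glass slab 75 x 35 x 14 mm, right of the organiser; leave alone; origin under its centre
- eraser: wooden board eraser 110 x 45 x 30 mm, behind the specimens; leave alone; origin under its centre
Not all that is in view belongs to the job. What is shaped like the bar1 but green is not meant.

How it is judged:
By the outcome, as a careful person would: the job done as asked, in the order asked, and still so for the second after the job is handed in, with the robot touching nothing.
Of hex0, hex1, hex2, bar0, bar1, bar2 only 4 to 6 are there at a start; the rules pass over those that are not, and their reading is None.
At some moment in a run one of hex0, hex1, hex2, bar0, bar1, bar2 may be knocked a few centimetres aside while the robot is not near it.
Once in a run the grip may slacken for a moment while it holds something.
It also fails if it takes over 208 s, if anything falls off the work surface, if the arm or the gripper's body presses on something with over 40 N, if the wrist force passes 120 N, or if a joint passes its speed limit or range.

## Working session

There is one attempt and no reset: what is moved stays moved. The work goes in short steps, each a Python script; the robot and the scene stay as the last script left them, time stands still between calls to the robot, and variables do not carry over. Pictures are saved under pics/ and viewed, and the job is handed in when it is done.

```bash
ls; mkdir -p pics
python3 - <<'E'
from station import robot
import cv2,numpy as np
s=robot.read_state();print(s['clock'],s['position'],s['tool_rot'],s['gripper_width'],robot.grasp_offset)
for n in['scene','top','wrist']:
    im=robot.get_image(n);cv2.imwrite(f'pics/a_{n}.png',im['color'][:,:,::-1])
    print(n,im['fx'],im['cx'],im['cy'],im['rvec'],im['tvec'])
E
```

```text
pics
0.0 [0.23440838 0.57884153 0.23025787] [-6.00582926e-01 -3.08330887e+00  3.03941134e-03] 0.08514277166995994 0.0187
scene 515.0735433227928 276.06242689716055 202.85577498090188 [ 1.27320689  2.46059861 -0.75690177] [ 0.28614738 -0.36743175  1.66775769]
top 507.39972889018924 279.3878679055065 210.4367734202744 [ 2.175949   -2.12725249  0.15214783] [-3.04753022e-04  5.70689768e-01  1.36263879e+00]
wrist 327.0948068936962 274.5768675123632 209.80533874151155 [-2.38853835 -1.60931146 -0.2417772 ] [-0.62397191 -0.03881853  0.3804949 ]
```

View pics/a_top.png

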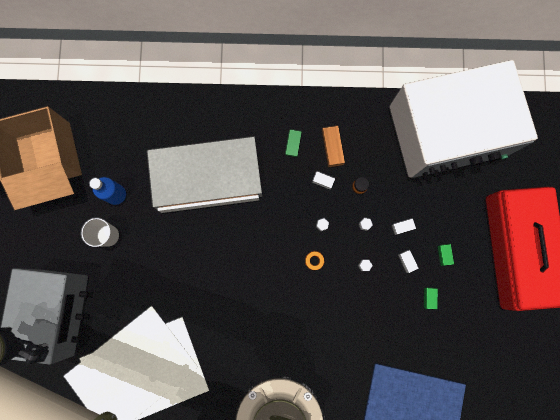

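View pics/a_scene.png

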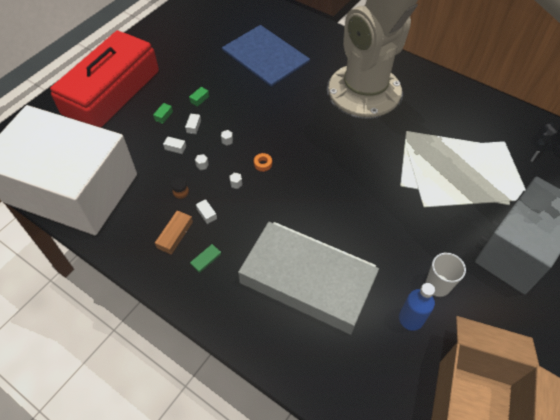

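View pics/a_wrist.png

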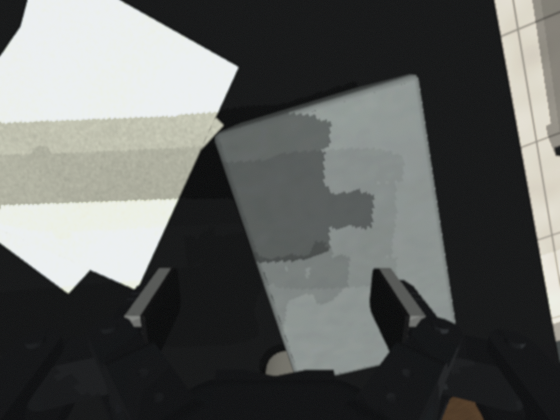

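The top view shows three hexes at (322,224), (366,224) and (366,265), and three silver bars at (323,180), (404,227) and (409,262). The green blocks at (446,254) and (432,298) are decoys. The organiser is at (205,172) with its white front facing the robot. The jar is at (361,186), the tape at (315,260), the eraser at (333,145) and the slab at (293,143).

```bash
cat > h.py <<'E'
import cv2,numpy as np
from station import robot
from scipy.spatial.transform import Rotation as R
def cast(im,uv,z):
    uv=np.atleast_2d(np.asarray(uv,float));Rm=cv2.Rodrigues(np.asarray(im['rvec'],float))[0];t=np.asarray(im['tvec'],float).ravel()
    d=np.c_[(uv[:,0]-im['cx'])/im['fx'],(uv[:,1]-im['cy'])/im['fy'],np.ones(len(uv))]@Rm
    C=-Rm.T@t
    return C+d*((z-C[2])/d[:,2])[:,None]
def world(im):
    v,u=np.indices(im['range_z'].shape);Z=im['range_z']
    Rm=cv2.Rodrigues(np.asarray(im['rvec'],float))[0];t=np.asarray(im['tvec'],float).ravel()
    P=np.stack([(u-im['cx'])/im['fx']*Z,(v-im['cy'])/im['fy']*Z,Z],-1)
    return (P-t)@Rm
def specimens(im,roi=None,minA=40,maxA=1200):
    hsv=cv2.cvtColor(im['color'],cv2.COLOR_RGB2HSV)
    m=((hsv[...,1]<60)&(hsv[...,2]>110)).astype(np.uint8)
    out=[]
    for c in cv2.findContours(m,cv2.RETR_EXTERNAL,cv2.CHAIN_APPROX_NONE)[0]:
        a=cv2.contourArea(c)
        if not minA<a<maxA: continue
        (x,y),(w,h),_=cv2.minAreaRect(c)
        if roi and not(roi[0]<x<roi[2] and roi[1]<y<roi[3]):continue
        P=cast(im,c[:,0,:],0.028)[:,:2].astype(np.float32)
        r=cv2.minAreaRect(P*1000)
        (cx,cy),(w,h),ang=r
        if w<h: w,h,ang=h,w,ang+90
        out.append(dict(uv=(round(x),round(y)),xy=np.array([cx,cy])/1000,L=w,W=h,ang=(ang+90)%180-90,z=float(np.median(world(im)[int(y)-1:int(y)+2,int(x)-1:int(x)+2,2]))))
    return out
def save(im,n,crop=None,s=1):
    c=im['color'][:,:,::-1]
    if crop: c=c[crop[1]:crop[3],crop[0]:crop[2]]
    cv2.imwrite('pics/'+n+'.png',cv2.resize(c,None,fx=s,fy=s,interpolation=cv2.INTER_CUBIC))
def down(psi):  # tool z down, jaw (y) axis along world angle psi
    y=np.array([np.cos(psi),np.sin(psi),0]);z=np.array([0,0,-1.]);x=np.cross(y,z)
    return R.from_matrix(np.c_[x,y,z]).as_rotvec()
E
python3 - <<'E'
from h import *
im=robot.get_image('top');save(im,'b_spec',(280,120,470,320),3);save(im,'b_org',(140,125,270,220),6)
for o in specimens(im,(280,120,480,320)):print(o)
W=world(im)
print(W[172,205],W[262,315],W[224,322],W[185,361])
# organiser top by depth
m=((W[...,2]>.05)&(W[...,2]<.07)).astype(np.uint8);m[:,:140]=0;m[:,270:]=0;m[230:]=0
c=max(cv2.findContours(m,0,1)[0],key=cv2.contourArea)
P=cast(im,c[:,0,:],0.06)[:,:2].astype(np.float32)
r=cv2.minAreaRect(P);print(r,cv2.boxPoints(r))
hsv=cv2.cvtColor(im['color'],cv2.COLOR_RGB2HSV)
print(hsv[202:212:1,208].tolist(), W[202:214,208,:].round(3).tolist())
E
```

```text
{'uv': (366, 265), 'xy': array([ 0.42629355, -0.22728055]), 'L': 35.74298858642578, 'W': 27.326757431030273, 'ang': -88.71197187900543, 'z': 0.03077988958421133}
{'uv': (409, 261), 'xy': array([ 0.43975525, -0.34611295]), 'L': 55.81985855102539, 'W': 31.840341567993164, 'ang': 24.242965698242188, 'z': 0.026840522401087807}
{'uv': (404, 226), 'xy': array([ 0.53648529, -0.33485867]), 'L': 57.801334381103516, 'W': 29.923290252685547, 'ang': -72.11873626708984, 'z': 0.026901301876567526}
{'uv': (366, 224), 'xy': array([ 0.54105225, -0.22878551]), 'L': 33.922454833984375, 'W': 29.228609085083008, 'ang': -44.2877197265625, 'z': 0.031164507496957764}
{'uv': (323, 224), 'xy': array([ 0.53688098, -0.10792451]), 'L': 33.26375198364258, 'W': 29.735843658447266, 'ang': 45.74430465698242, 'z': 0.028818892310128234}
{'uv': (323, 179), 'xy': array([ 0.66334216, -0.10933707]), 'L': 56.27444076538086, 'W': 30.34984588623047, 'ang': 69.107421875, 'z': 0.027895394213916312}
[0.66973007 0.21952184 0.05947049] [ 0.43232962 -0.09032105  0.00254712] [ 0.5361633  -0.10602925  0.03388902] [ 0.6461748  -0.2120773   0.04495003]
((0.6658259630203247, 0.22182941436767578), (0.1726330667734146, 0.29823046922683716), 8.721683502197266) [[0.5578965  0.3561318 ]
 [0.60311866 0.06134987]
 [0.77375543 0.08752704]
 [0.72853327 0.38230896]]
[[30, 2, 240], [40, 3, 237], [26, 10, 172], [19, 20, 104], [19, 20, 103], [102, 71, 18], [120, 44, 35], [135, 38, 27], [105, 38, 27], [110, 55, 28]] [[0.588, 0.209, 0.052], [0.584, 0.208, 0.055], [0.583, 0.209, 0.048], [0.582, 0.211, 0.035], [0.583, 0.214, 0.009], [0.58, 0.215, 0.006], [0.579, 0.216, -0.002], [0.575, 0.215, -0.0], [0.572, 0.215, 0.003], [0.57, 0.215, 0.001], [0.567, 0.215, -0.004], [0.564, 0.215, 0.001]]
```

View pics/b_spec.png

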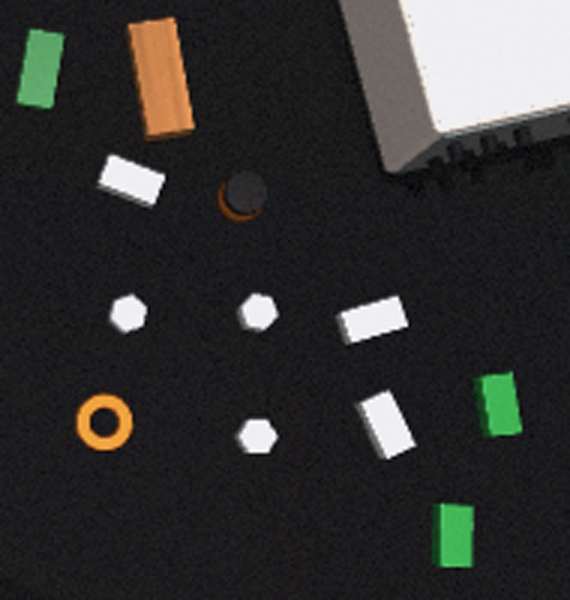

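View pics/b_org.png

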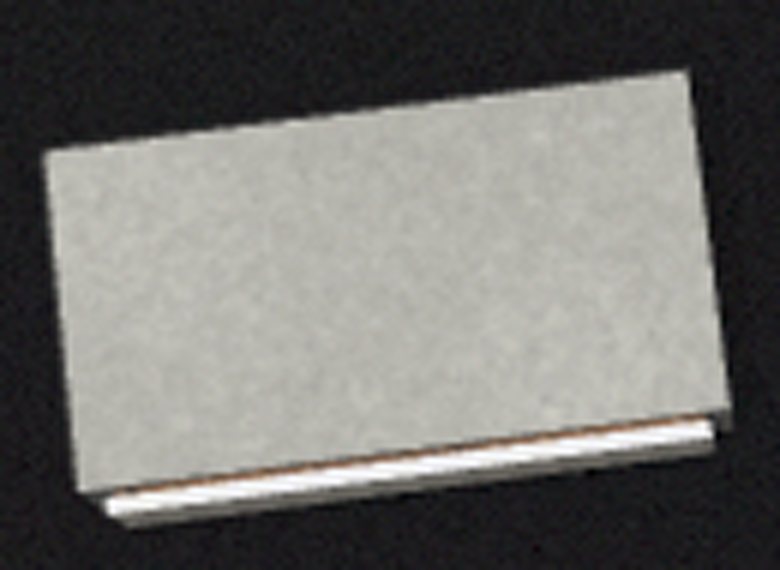

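```bash
cat >> h.py <<'E'
TH=np.radians(8.72);U=np.array([np.cos(TH),np.sin(TH)]);V=np.array([-np.sin(TH),np.cos(TH)])
F0=np.array([0.5831,0.2091])   # closed face centre
def ori(p,psi):
    best=None
    q0=robot.read_state()['joints']
    for k in(0,1,-1):
        o=down(psi+k*np.pi)
        q=robot.inverse_kinematics(list(p),list(o))
        if q is None: continue
        c=np.abs(np.array(q)-q0).max()+ (3 if abs(q[6])>2.8 else 0)
        if best is None or c<best[0]: best=(c,o)
    return best[1]
def press(limit=20,maxin=0.02,start=0.04,v=0.0,face=F0,z=0.024):
    fc=face+v*V
    P=lambda d:[*(fc+d*U),z]
    psi=TH+np.pi/2
    robot.grip(0.0)
    o=ori([*(fc-start*U),0.15],psi)
    robot.movep([*(fc-start*U),0.15],o)
    robot.move_straight(P(-start))
    robot.hold(0.2);f0=np.array(robot.read_state()['force'])[:2]@U
    d=-start+0.018-0.002;robot.move_straight(P(d),feed=0.08)
    log=[]
    while d<maxin:
        d+=0.002;robot.move_straight(P(d),feed=0.04)
        s=robot.read_state();f=np.array(s['force'])[:2]@U-f0
        pd=(np.array(s['position'])[:2]-fc)@U
        log.append((round(d*1000),round(pd*1000,1),round(f,1)))
        if abs(f)>limit:break
    print(log)
    return fc
E
python3 - <<'E'
from h import *
im=robot.get_image('top')
fc=press()
q=robot.read_state()['position'][:2]
robot.move_straight([*(q-0.05*U),0.13],feed=0.25)
robot.hold(2.0)
robot.move_straight([*(q-0.05*U),0.30],feed=0.25)
im=robot.get_image('wrist');save(im,'c_w');im=robot.get_image('top');save(im,'c_t',(140,125,300,270),5)
print(robot.read_state()['clock'])
E
```

```text
[(-22, np.float64(-22.2), np.float64(-1.2)), (-20, np.float64(-20.0), np.float64(0.3)), (-18, np.float64(-17.9), np.float64(-1.4)), (-16, np.float64(-15.9), np.float64(-1.2)), (-14, np.float64(-13.9), np.float64(-0.4)), (-12, np.float64(-11.9), np.float64(0.1)), (-10, np.float64(-10.4), np.float64(-4.3)), (-8, np.float64(-8.2), np.float64(-3.8)), (-6, np.float64(-6.1), np.float64(-3.4)), (-4, np.float64(-4.0), np.float64(-4.3)), (-2, np.float64(-2.1), np.float64(-4.4)), (0, np.float64(-1.9), np.float64(-12.2)), (2, np.float64(-1.7), np.float64(-19.9)), (4, np.float64(-1.6), np.float64(-28.0))]
11.4083
```

View pics/c_t.png

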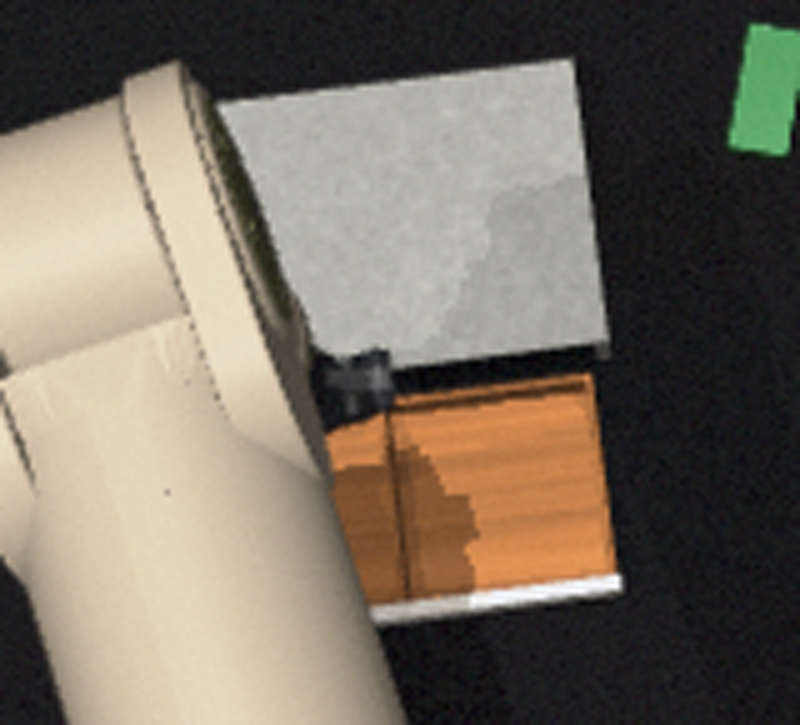

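View pics/c_w.png

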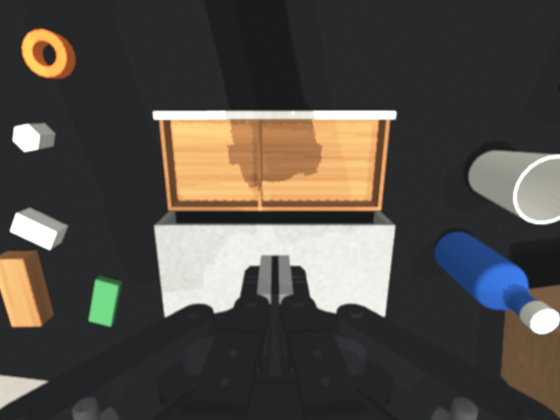

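The drawer has run fully out. In the wrist view the front panel's top edge runs from (153,112) to (396,112), the partition is at x≈261, and the narrower compartment is on the left. Next I measure the wells.

Run:
```python
from h import *
im=robot.get_image('wrist')
g=lambda uv,z:(lambda p:((p-F0)@U,(p-F0)@V))(cast(im,[uv],z)[0,:2])
for n,uv,z in[('panelL',(153,111),.05),('panelR',(396,111),.05),('panelL in',(153,119),.05),('part front',(261,121),.038),('part back',(260,207),.038),('wallL back',(170,209),.038),('wallR back',(381,209),.038),('org L',(155,224),.06),('org R',(394,224),.06)]:
    print(n,np.round(g(uv,z),4))
print(np.round(world(im)[160,200],3),robot.read_state()['clock'])
```

```text
panelL [-0.1259 -0.1399]
panelR [-0.1257  0.1382]
panelL in [-0.117  -0.1408]
part front [-0.1144 -0.0168]
part back [-0.0076 -0.0195]
wallL back [-0.0049 -0.1355]
wallR back [-0.0049  0.1363]
org L [ 0.0078 -0.1485]
org R [0.0078 0.1467]
[0.535 0.102 0.01 ] 11.4583
```

Run:
```python
from h import *
o=ori([0.5368,-0.1085,0.25],TH+np.pi/2)
robot.grip(0.07)
robot.movep([0.5368,-0.1085,0.25],o)
im=robot.get_image('wrist');save(im,'d_w')
W=world(im)
hsv=cv2.cvtColor(im['color'],cv2.COLOR_RGB2HSV)
np.savez('d.npz',**im)
t=robot.get_image('top');save(t,'d_t',(280,120,470,320),3)
print(robot.read_state()['clock'])
m=((W[...,2]>.02)&(W[...,2]<.036)).astype(np.uint8)
for c in cv2.findContours(m,0,1)[0]:
    if cv2.contourArea(c)>200:
        x,y,w,h=cv2.boundingRect(c);print(x,y,w,h,hsv[y+h//2,x+w//2],W[y+h//2,x+w//2].round(3))
```

```text
13.425
206 299 40 74 [ 17 132 247] [ 0.757 -0.138  0.03 ]
231 254 50 40 [  0   0 255] [ 0.662 -0.111  0.027]
10 254 73 65 [ 19  23 155] [ 0.696 -0.348  0.06 ]
258 162 30 30 [ 45   4 247] [ 0.536 -0.109  0.031]
420 161 115 91 [ 16 134 245] [0.538 0.145 0.008]
410 149 150 105 [ 16 135 243] [0.53  0.152 0.008]
150 148 33 32 [  0   0 255] [ 0.54  -0.228  0.031]
41 128 59 35 [  0   0 255] [ 0.536 -0.336  0.027]
283 62 47 50 [90 17 30] [ 0.435 -0.087  0.002]
156 36 36 36 [  0   0 255] [ 0.427 -0.226  0.032]
29 15 54 67 [  0   0 255] [ 0.439 -0.346  0.028]
```

View pics/d_w.png

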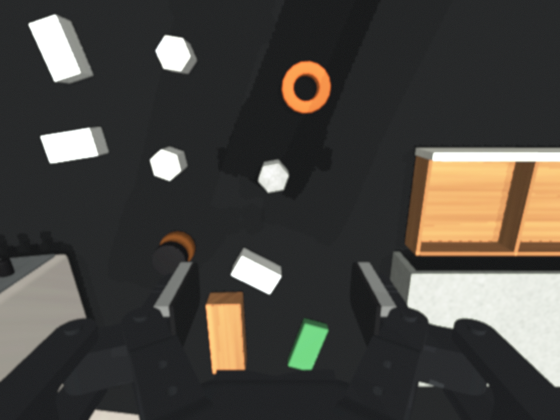

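View pics/d_t.png

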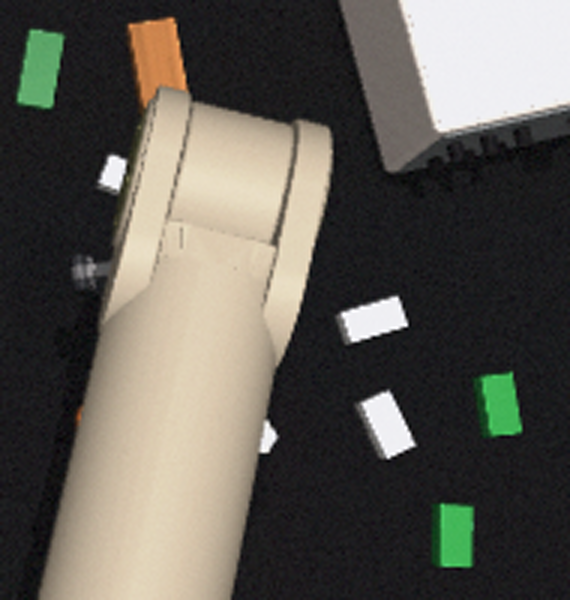

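The wrist view, with depth, agrees with the top view to about 2 mm. The targeted hex is at (273,176). Now I write the pick and place routine and run the first hex.

```bash
cat >> h.py <<'E'
WN=F0+(-0.0622)*U+(-0.078)*V; WW=F0+(-0.0622)*U+(0.057)*V
def look(im,near=None):
    hsv=cv2.cvtColor(im['color'],cv2.COLOR_RGB2HSV);W=world(im)
    Wz=cv2.medianBlur(W[...,2].astype(np.float32),5)
    m=((Wz>.016)&(Wz<.040)&(hsv[...,1]<60)&(hsv[...,2]>130)).astype(np.uint8)
    out=[]
    for c in cv2.findContours(m,cv2.RETR_EXTERNAL,cv2.CHAIN_APPROX_NONE)[0]:
        if cv2.contourArea(c)<60: continue
        mm=np.zeros_like(m);cv2.drawContours(mm,[c],-1,1,-1);z=float(np.median(Wz[mm>0]))
        P=cast(im,c[:,0,:],z)[:,:2]
        (cx,cy),(w,h),a=cv2.minAreaRect((P*1000).astype(np.float32))
        if w<h:w,h,a=h,w,a+90
        if w>75 or h<20: continue
        d=P-np.array([cx,cy])/1000;r=np.hypot(*d.T);th=np.arctan2(d[:,1],d[:,0])
        kind='bar' if w>45 else 'hex'
        ca=np.angle(np.sum((r-r.mean())*np.exp(6j*th)))/6   # corner direction mod 60deg
        x,y,bw,bh=cv2.boundingRect(c)
        out.append(dict(kind=kind,xy=np.array([cx,cy])/1000,L=round(w,1),W=round(h,1),z=round(z,4),ang=np.radians(a),corner=ca,uv=(x+bw//2,y+bh//2)))
    if near is not None:
        out=sorted(out,key=lambda o:np.hypot(*(o['xy']-near)))
    return out
def hov(xy,z,psi):
    p=[*xy,z];robot.movep(p,ori(p,psi))
def pick(near,kind,dest,dpsi,zg=0.002,hover=0.23):
    near=np.array(near)
    robot.grip(0.075 if kind=='bar' else 0.06,50)
    hov(near,hover,dpsi if kind=='bar' else TH+np.pi/2)
    im=robot.get_image('wrist');o=[x for x in look(im,near) if x['kind']==kind][0]
    print({k:(np.round(v,3) if k!='kind' else v) for k,v in o.items()})
    if np.hypot(*(o['xy']-near))>0.06: print('far from expected');return False
    if kind=='bar': psi=o['ang']
    else:
        c=[o['corner']+np.radians(30+60*k) for k in range(6)]
        psi=min(c,key=lambda a:abs((a-dpsi+np.pi/2)%np.pi-np.pi/2))
    p=[*o['xy'],0.08];robot.movep(p,ori(p,psi))
    robot.move_straight([*o['xy'],zg],feed=0.12)
    robot.grip(0.02 if kind=='hex' else 0.045,50)
    w=robot.read_state()['gripper_width']
    robot.move_straight([*o['xy'],0.16],feed=0.2)
    s=robot.read_state();w2=s['gripper_width'];print('width',round(w,4),round(w2,4),'t',s['clock'])
    if w2<(0.026 if kind=='hex' else 0.05): print('NOT HELD');return False
    return place(kind,dest,dpsi,zg)
def place(kind,dest,dpsi,zg=0.002):
    hov(dest,0.16,dpsi)
    w3=robot.read_state()['gripper_width']
    if w3<(0.026 if kind=='hex' else 0.05): print('LOST in carry',w3);return False
    robot.move_straight([*dest,0.06],feed=0.2)
    robot.move_straight([*dest,zg+0.0095],feed=0.06)
    w3=robot.read_state()['gripper_width'];print('w before release',round(w3,4),'F',np.round(robot.read_state()['force'],1))
    robot.grip(w3+0.010)
    robot.move_straight([*dest,0.16],feed=0.2)
    print('t',robot.read_state()['clock']);return True
E
python3 - <<'E'
from h import *
pick([0.536,-0.109],'hex',WN-.034*U-.018*V,TH+np.pi/2)
im=robot.get_image('wrist');save(im,'e_w')
E
```

```text
{'kind': 'hex', 'xy': array([ 0.536, -0.109]), 'L': np.float64(33.0), 'W': np.float64(31.2), 'z': np.float64(0.03), 'ang': np.float64(0.917), 'corner': np.float64(-0.185), 'uv': array([275, 183])}
width 0.029 0.0291 t 16.7583
w before release 0.0295 F [0.1 0.9 0. ]
t 20.375
```

View pics/e_w.png

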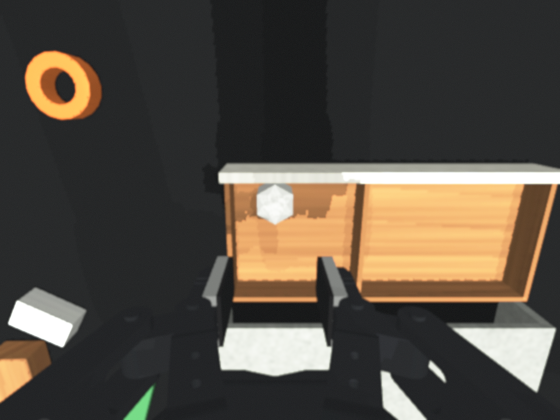

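The first hex stands upright in the narrower compartment at (275,203). Next, the other two hexes.

Run:
```python
from h import *
if pick([0.541,-0.228],'hex',WN+.034*U-.018*V,TH+np.pi/2):
  im=robot.get_image('wrist');save(im,'f_w1')
  pick([0.427,-0.227],'hex',WN+.018*V,TH+np.pi/2)
im=robot.get_image('wrist');save(im,'f_w')
t=robot.get_image('top');save(t,'f_t')
```

```text
{'kind': 'hex', 'xy': array([ 0.54, -0.23]), 'L': np.float64(34.4), 'W': np.float64(29.9), 'z': np.float64(0.03), 'ang': np.float64(0.326), 'corner': np.float64(0.325), 'uv': array([272, 180])}
width 0.0293 0.0292 t 24.85
w before release 0.0292 F [ 0.6 -0.4  0. ]
t 28.9
{'kind': 'hex', 'xy': array([ 0.425, -0.228]), 'L': np.float64(33.6), 'W': np.float64(31.1), 'z': np.float64(0.03), 'ang': np.float64(2.527), 'corner': np.float64(-0.515), 'uv': array([273, 179])}
width 0.0289 0.0288 t 33.4917
w before release 0.0294 F [ 0.2  0.7 -0.6]
t 37.6833
```

View pics/f_w.png

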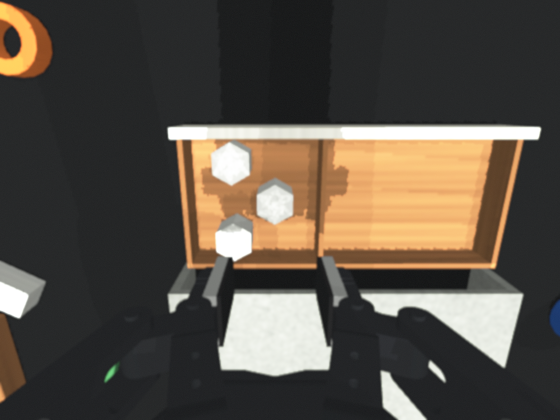

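View pics/f_t.png

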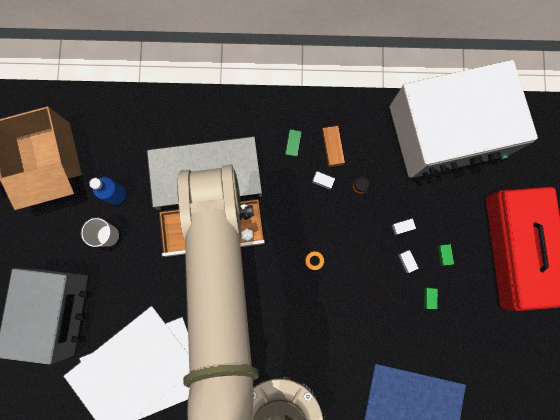

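All three hexes are in the narrower compartment, at (231,163), (275,202) and (234,240). The three silver bars are still where they were first seen: (323,180), (404,227) and (409,262). Bars next.

Run:
```python
from h import *
pick([0.663,-0.110],'bar',WW-.045*V,TH)
im=robot.get_image('wrist');save(im,'g_w')
```

```text
{'kind': 'bar', 'xy': array([ 0.664, -0.11 ]), 'L': np.float64(57.0), 'W': np.float64(30.5), 'z': np.float64(0.026), 'ang': np.float64(1.206), 'corner': np.float64(-0.369), 'uv': array([276, 182])}
width 0.0551 0.0551 t 42.4083
w before release 0.0546 F [-1.4  0.3  1.5]
t 46.5667
```

View pics/g_w.png

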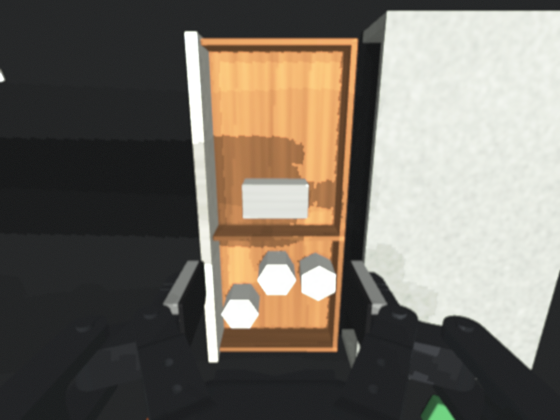

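The first bar lies flat in the wider compartment at (275,198), and the hexes are undisturbed. Now the other two silver bars, not the green ones.

Run:
```python
from h import *
if pick([0.536,-0.335],'bar',WW,TH):
  im=robot.get_image('wrist');save(im,'i_w1')
  pick([0.439,-0.346],'bar',WW+.045*V,TH)
im=robot.get_image('wrist');save(im,'i_w')
```

```text
{'kind': 'bar', 'xy': array([ 0.536, -0.336]), 'L': np.float64(57.2), 'W': np.float64(30.0), 'z': np.float64(0.026), 'ang': np.float64(1.875), 'corner': np.float64(0.307), 'uv': array([274, 183])}
width 0.055 0.0551 t 52.075
w before release 0.0553 F [ 0.4 -0.7 -1.3]
t 56.9667
{'kind': 'bar', 'xy': array([ 0.439, -0.347]), 'L': np.float64(55.8), 'W': np.float64(31.8), 'z': np.float64(0.026), 'ang': np.float64(0.434), 'corner': np.float64(-0.084), 'uv': array([274, 184])}
width 0.055 0.0551 t 62.2083
w before release 0.0547 F [-0.3 -0.4 -2.1]
t 67.2833
```

View pics/i_w.png

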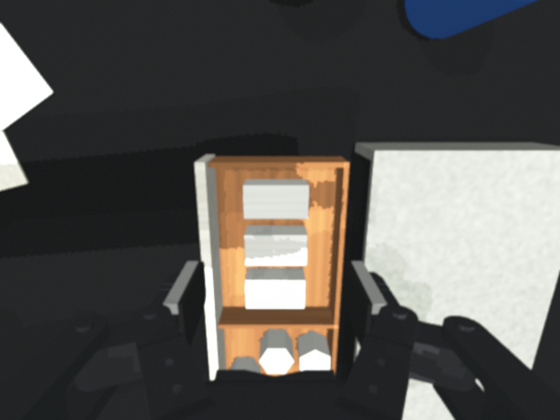

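All six are stowed; the bars are at (275,198), (275,245) and (275,290). Now I push the drawer home.

Run:
```python
from h import *
fc=press(limit=25,start=0.165,maxin=0.012)
robot.hold(0.3)
q=robot.read_state()['position'][:2]
robot.move_straight([*(q-0.03*U),0.024],feed=0.06)
robot.move_straight([*(q-0.08*U),0.30],feed=0.25)
robot.hold(1.0)
im=robot.get_image('wrist');save(im,'j_w')
W=world(im);print(robot.read_state()['clock'])
```

```text
[(-147, np.float64(-147.2), np.float64(0.0)), (-145, np.float64(-144.9), np.float64(-0.3)), (-143, np.float64(-142.9), np.float64(-0.3)), (-141, np.float64(-140.8), np.float64(-0.2)), (-139, np.float64(-138.9), np.float64(-0.5)), (-137, np.float64(-136.9), np.float64(0.3)), (-135, np.float64(-135.1), np.float64(-0.4)), (-133, np.float64(-132.9), np.float64(-1.9)), (-131, np.float64(-130.8), np.float64(-1.6)), (-129, np.float64(-128.8), np.float64(-1.7)), (-127, np.float64(-126.8), np.float64(-1.4)), (-125, np.float64(-124.8), np.float64(-1.8)), (-123, np.float64(-122.8), np.float64(-1.3)), (-121, np.float64(-120.8), np.float64(-1.8)), (-119, np.float64(-118.8), np.float64(-1.0)), (-117, np.float64(-116.8), np.float64(-1.9)), (-115, np.float64(-114.8), np.float64(-2.2)), (-113, np.float64(-112.8), np.float64(-2.2)), (-111, np.float64(-110.8), np.float64(-1.9)), (-109, np.float64(-108.8), np.float64(-2.1)), (-107, np.float64(-106.8), np.float64(-1.4)), (-105, np.float64(-104.8), np.float64(-1.4)), (-103, np.float64(-102.8), np.float64(-1.8)), (-101, np.float64(-100.8), np.float64(-2.9)
[... 1543 characters left out ...]
(-29, np.float64(-28.8), np.float64(-3.5)), (-27, np.float64(-26.9), np.float64(-4.0)), (-25, np.float64(-24.9), np.float64(-4.2)), (-23, np.float64(-22.9), np.float64(-2.8)), (-21, np.float64(-20.9), np.float64(-2.4)), (-19, np.float64(-18.9), np.float64(-2.9)), (-17, np.float64(-16.9), np.float64(-3.3)), (-15, np.float64(-14.9), np.float64(-4.1)), (-13, np.float64(-12.9), np.float64(-2.8)), (-11, np.float64(-10.8), np.float64(-2.9)), (-9, np.float64(-8.9), np.float64(-3.0)), (-7, np.float64(-6.9), np.float64(-2.6)), (-5, np.float64(-4.9), np.float64(-3.5)), (-3, np.float64(-3.8), np.float64(-8.2)), (-1, np.float64(-3.5), np.float64(-17.8)), (1, np.float64(-3.3), np.float64(-27.1))]
92.8167
```

View pics/j_w.png

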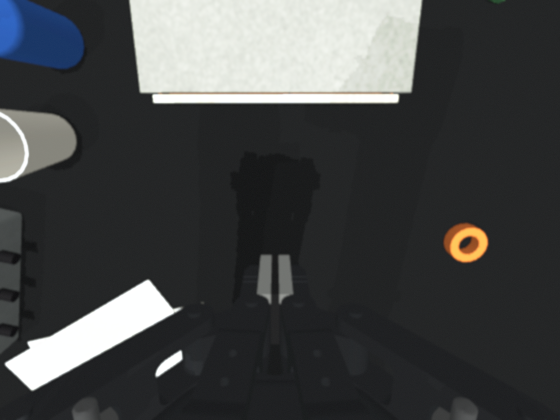

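Run:
```python
from h import *
robot.hold(3)
im=robot.get_image('wrist')
g=lambda uv,z:(lambda p:((p-F0)@U,(p-F0)@V))(cast(im,[uv],z)[0,:2])
for n,uv,z in[('front L',(153,103),.05),('front R',(398,103),.05),('front back L',(153,95),.05),('orgL',(139,93),.06),('orgR',(412,93),.06)]:print(n,np.round(g(uv,z),4))
o=ori([0.45,-0.1,0.35],0);robot.movep([0.45,-0.1,0.35],o)
t=robot.get_image('top');save(t,'k_t',(140,125,470,320),2.4);save(t,'k_o',(140,125,270,220),6)
W=world(t);m=((W[...,2]>.04)&(W[...,2]<.07)).astype(np.uint8);m[:,:140]=0;m[:,270:]=0;m[230:]=0
c=max(cv2.findContours(m,0,1)[0],key=cv2.contourArea)
print(cv2.minAreaRect(cast(t,c[:,0,:],0.06)[:,:2].astype(np.float32)),robot.read_state()['clock'])
s=robot.get_image('scene');save(s,'k_s')
```

```text
front L [-0.0016  0.1386]
front R [-0.0018 -0.1413]
front back L [0.007  0.1376]
orgL [0.0087 0.1493]
orgR [ 0.0085 -0.152 ]
((0.6649783849716187, 0.22169183194637299), (0.17461718618869781, 0.29846474528312683), 8.897676467895508) 97.2333
```

View pics/k_t.png

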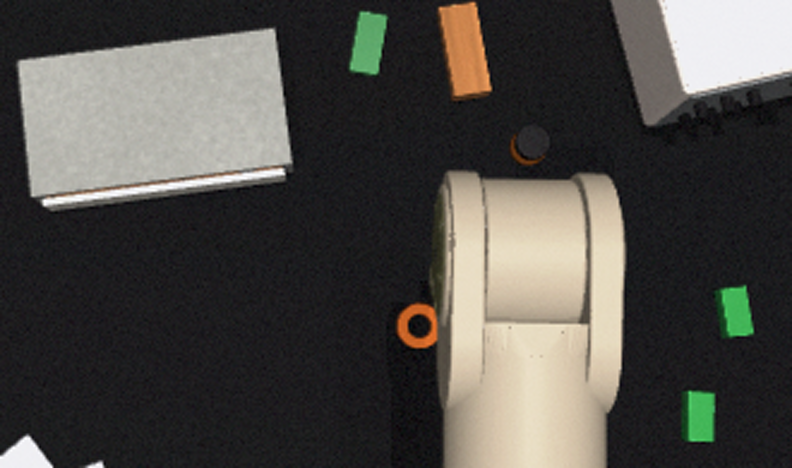

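View pics/k_o.png

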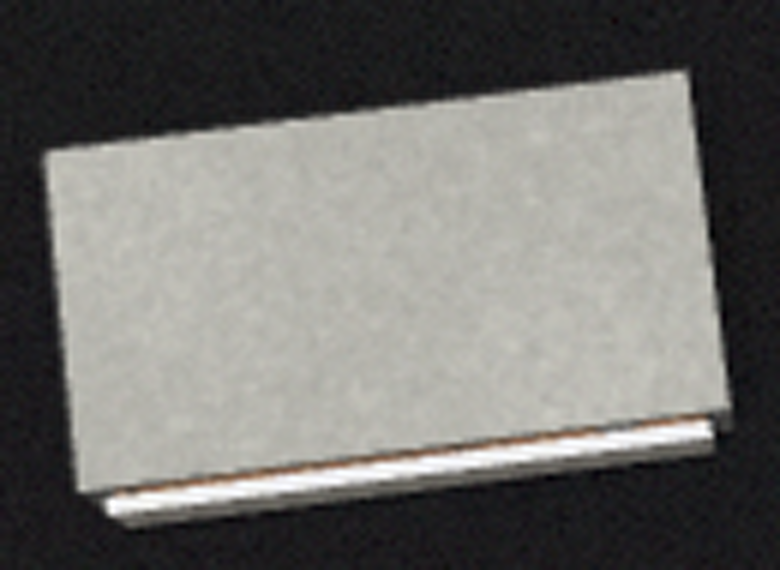

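View pics/k_s.png

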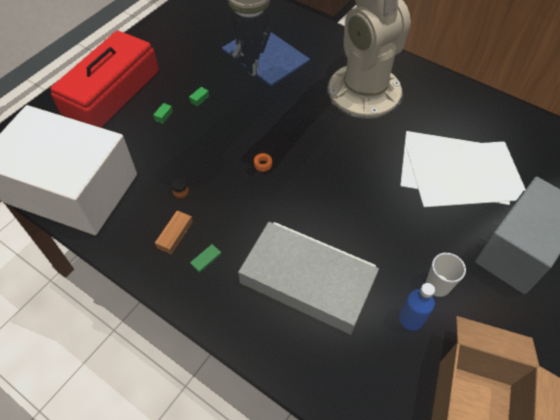

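The drawer front looks the same as in the opening crop. Its face stands about 10 mm proud and had stayed put for more than 4 s. No loose specimens are left on the bench, and the jar, tape, eraser, slab, cup, bottle and green blocks have not moved.

Run:
```python
from h import *
t=robot.get_image('top');save(t,'l_o',(140,125,270,220),6)
a=cv2.imread('pics/l_o.png').astype(int);b=cv2.imread('pics/b_org.png').astype(int);print(np.abs(a-b).mean(),np.abs(a-b).max())
robot.hand_in()
```

```text
2.2221584945269157 42
the job is handed in; nothing more can be done
```

I pressed the drawer open and put the three hexagonal prisms in the narrower compartment and the three silver bars in the wider one. I then pushed the drawer home and handed the job in at about 97 s.

- **Loading:** the last wrist pictures before closing showed all six pieces standing or lying properly in the right compartments. No grasp slipped, and no piece was seen to have been knocked aside.
- **Drawer shut:** after closing, the face measured within about 2 mm of its starting place. It stayed there for more than 4 s, and its picture matched the first one up to noise, so I did not press again.
- **One small disagreement:** the closing push met the stop about 1.6 mm earlier, by tool position, than the opening press did. The gripper may have been turned half round, but I did not check that. The latched position agreed with the start.
- **Other things on the bench:** the tape, jar, cup, bottle, slab, eraser and green blocks looked unmoved in the last pictures. I checked these by eye, not by measurement.

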